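# Bundle three cartons in the strapping jig

### The job

Make up a bundle of three for strapping. Take the two brown cartons that match the one already in the jig and stack them one by one on top of it, lying flat as they do now, lengthwise across the jig and flush with it at the ends, setting each down gently rather than dropping it. Then push the jig's sliding jaw forward until the whole column is pressed square between the jaw and the back fence, and leave it closed; do not disturb the other things on the bench.

Things in the scene. Friction and masses are not known exactly. Their poses are not given: they have to be found in the camera images.
- jig: Strapping jig, fixed: grey base 300 x 180 x 12 mm; origin at the centre of its underside, x towards the back fence. Aluminium back fence: two upright plates, front face at x = +100 mm, top 128 mm above the bench, y to +-48 mm. Low side rails, inner faces at y = +-46 mm, x = -5 to +100 mm, tops 28 mm above the bench, guide the bottom carton. Two guide rods carry the jaw.
- fence (a point): Point on the front face of the back fence, mid-width, level with the top of the jig's base (12 mm above the bench). Axes as the jig's: cartons lie at negative x, their 86 mm length along y.
- jaw (a joint): Slide of the jaw along the jig's +x, m: 0 = fully open (its face 150 mm from the fence), 0.11 = end of travel; it reads about 0.087 when it holds 63 mm cartons against the fence. It stays where it is left; about 3 N move it, plus the cartons' friction.
- jaw_face (a point): Centre of the jaw's front face (two upright rubber pads, top 128 mm above the bench, outer edges at y = +-42 mm). Axes as the jig's.
- push_bar (a point): Middle of the jaw's push bar: a black round bar of 14 mm diameter and 100 mm length across the jig, 55 mm behind the jaw's face, centre 105 mm above the bench. It is pushed from behind or pinched from above.
- carton_base: Closed brown parts carton, 63 x 86 x 45 mm (x, y, z; the paper bulges 1 to 2 mm more), 0.22 kg, plain brown board with a paper label. It lies in the jig from the start, 30 to 45 mm short of the fence. Origin at its underside.
- carton_base_foot (a point): Centre of the underside of the carton that lies in the jig; axes as the carton's (x across its 63 mm, y along its 86 mm).
- carton_a: Closed brown parts carton, 63 x 86 x 45 mm (x, y, z; the paper bulges 1 to 2 mm more), 0.22 kg, plain brown board with a paper label. One of the two to be stacked, lying on the bench. Origin at its underside.
- carton_a_foot (a point): Centre of the underside of carton_a; axes as the carton's (x across its 63 mm, y along its 86 mm).
- carton_b: Closed brown parts carton, 63 x 86 x 45 mm (x, y, z; the paper bulges 1 to 2 mm more), 0.22 kg, plain brown board with a paper label. The other one to be stacked, lying on the bench. Origin at its underside.
- carton_b_foot (a point): Centre of the underside of carton_b; axes as the carton's (x across its 63 mm, y along its 86 mm).
- white_carton: Bystander: white upright carton, 66 x 73 x 94 mm, loose; origin at its underside.
- long_carton: Bystander: longer, flatter brown carton, 70 x 113 x 40 mm, loose; origin at its underside.
- tape_roll: Bystander: roll of clear brown tape lying flat, 93 mm across, 48 mm high, loose; origin at its underside.
- pen: Bystander: green and white marker pen lying in front of the jig, 135 x 17 mm, loose.

How it is judged:
By the outcome, as a careful person would: the job done as asked, in the order asked, and still so for the second after the job is handed in, with the robot touching nothing.
It also fails if it takes over 72 s, if anything falls off the work surface, if the arm or the gripper's body presses on something with over 40 N, if the wrist force passes 120 N, or if a joint passes its speed limit or range.

### The arm

A 6-joint arm with a two-finger parallel gripper is mounted at the origin on a cart in front of the work surface, level with it; the furniture and walls round the work are solid. World frame = base frame: x ahead of the robot, y to its left, z up, the work surface at z = 0. Lengths are in mm, angles in rad, forces in N, time in s.
With the tool pointing down it reaches from about 350 to 775 mm from the base axis. Payload 7.3 kg.
Tool frame: the origin (TCP) lies between the finger pads; the fingertips stand 8 mm ahead of it and the grasp point (between the pads) lies 11 mm behind it; y points along the fingers, z is the direction in which the jaws open and shut, and the axes are right-handed (so a half turn about y gives the same grasp; the last joint's range is limited). The gripper opens to 92 mm and grips with 3 to 60 N. Pads are 19 mm wide; open, the fingers measure 130 mm over their backs; the gripper's body (75 mm by 190 mm) begins 47 mm behind the grasp point.
Start: joints at [-1.4, 0.342, 1.524, -0, 1.275, -0.146], TCP at [163.574, -498.886, 234.741] pointing down, gripper open.
Joint ranges: [-2.53, 2.53], [-0.77, 2.02], [0.04, 2.7], [-1, 4.14], [0.28, 2.66], [-3.11, 3.11]. Speed limits (rad/s): [2.57, 2.57, 3.14, 3.14, 3.14, 3.14].

### API

Orientations are given as [roll, pitch, yaw] about the fixed x, y, z axes, in that order (R = Rz(yaw) Ry(pitch) Rx(roll)).
In Python, from plant import bot, vision, job gives the robot as it stands. The module is installed in compiled form; this text tells all that it offers.
- The arm moves only by the tool arm_command, never from a script. Its argument "deltas" is a list of rows, each a list of 4 numbers: the shift along the tool's x, y, z in m, then the turn about the tool's y in degrees. In form: [[x, y, z, twist], ...]. A call has 1 to 5 rows; each row shifts and turns the commanded pose from where the row before left it, along the tool's axes as they then stand; what a row does not reach is not made up. A row lasts 1/10 s, in which the tool goes at most 50 mm and 8.59 degrees, less where a joint would pass 70% of its speed; a pose out of reach is approached as far as the arm can. A call is refused whole if a number of a shift passes 0.05 or a number of a turn 8.59, either way. A call with a gripper value outside its range is refused whole. "claw" is the closure in counts, from 0 (fully open) to 255 (shut), set as the call begins (left out, the last holds). The fingers move at their own pace and stop on an object; the grip force is fixed at half the most. Time passes only in rows, so rows that do not move let the fingers close. It gives the time, the measured TCP pose, the force and the opening at its end, in the units of the state.
- bot.get_obs(): the state, without advancing time (a new reading comes with each control period).
- vision.capture(name): name is "scene" or "side" or "wrist"; returns a dict with "img" (480x640x3 uint8, red, green, blue), "camera_matrix" (3x3 intrinsics, pixels), "world_to_cam" (4x4, takes a point from world to camera coordinates); the wrist camera has in their place "mount" (4x4, takes a point from camera to tool coordinates, whose origin is the TCP and whose axes are the tool frame's). Camera axes: x right, y down, z forward; pixel columns grow to the right and rows downward; lengths in mm; the calibration is good to about 2 mm. A picture is of the moment at which its call begins: read the wrist's pose just before it. There is no depth.
- job.close_job(): hands the job in, once; it reports no verdict.
Trained networks look in a picture, given as the dict that the camera call returned (one of the last four; its "shot" number tells which), for a name from the list of things; names that differ only in an ending like _2 or _b are one class to them, and where a whole thing is asked for, a point or a joint stands for the part that bears it (a point fixed in the world has none). Each returns a list of dicts, best first, with "confidence" (0 to 1); they miss things now and then, are a little off and sometimes report something else, mostly with a low value. They report only what shows in the picture. A call takes as long as a camera call.
- vision.find_in(picture, name): "xyz" ([x, y, z] in mm, in the coordinates of the camera as it stood for that picture, good to about 4 mm: the middle of the surface that is visible of it).
- vision.regions_of(picture, name): "mask" (480x640 bool, what is visible of it).
The state is a dict: "time": time; "joint_positions": joint angles; "dq": joint speeds; "tau": joint torques, N m; "tool_pos": TCP position; "tcp_rot": TCP orientation; "contact_force": force on the tool from outside, world axes, zero at the start; "moment": the same for the moment, N m; "grip_width": finger opening in mm.
Only numpy, scipy, OpenCV 4.12 (cv2) and the standard library are available. Lean on these libraries where they do the work, as an engineer would, in place of code of your own. Each camera call takes 0.05 s, during which the arm holds its last target. There are 200 camera calls.

## Working session

There is one attempt and no reset: what is moved stays moved. The work goes in short steps, Python scripts to look and compute and a tool call to move; the robot and the scene stay as the last step left them, time stands still between calls to the robot, and variables do not carry over. Pictures are saved under pics/ and viewed, about 8 in all and at most 12, crops included, and the job is handed in when it is done.

Besides the shell and the picture viewer there is one more tool, called after ">>>" as name(argument=value, ...), one argument or row to a line, values as JSON. arm_command: Moves the arm, as the interface text tells. Its arguments: {"type":"object","properties":{"deltas":{"type":"array","items":{"type":"array","items":{"type":"number"}}},"claw":{"type":"number"}},"required":["deltas"]}

```bash
mkdir -p pics
cat > h.py <<'E'
import numpy as np, cv2
from plant import bot, vision, job
from scipy.spatial.transform import Rotation as R
def pose():
    o=bot.get_obs(); T=np.eye(4); T[:3,:3]=R.from_euler('xyz',o['tcp_rot']).as_matrix(); T[:3,3]=o['tool_pos']; return T,o
def cap(name,save=None):
    T,o=pose(); p=vision.capture(name)
    c2w = T@np.array(p['mount']) if name=='wrist' else np.linalg.inv(p['world_to_cam'])
    if save: cv2.imwrite('pics/'+save,p['img'][:,:,::-1])
    return p,c2w
def find(p,c2w,n):
    return [(np.round((c2w@np.r_[d['xyz'],1])[:3],1),round(d['confidence'],2)) for d in vision.find_in(p,n)]
def proj(p,c2w,X):
    X=np.atleast_2d(X); c=(np.linalg.inv(c2w)@np.c_[X,np.ones(len(X))].T)[:3]; u=p['camera_matrix']@c; return (u[:2]/u[2]).T
def ray(p,c2w,uv,z):
    uv=np.atleast_2d(uv); d=(c2w[:3,:3]@np.linalg.inv(p['camera_matrix'])@np.c_[uv,np.ones(len(uv))].T).T
    o=c2w[:3,3]; return o+d*((z-o[2])/d[:,2])[:,None]
E
python3 - <<'E'
from h import *
T,o=pose(); print(T.round(3),o['time'])
ims=[]
for n in ['scene','side']:
    p,c=cap(n,n+'0.png'); print(n,c.round(2),p['camera_matrix'][0,0])
    for k in ['carton_a','long_carton','white_carton','tape_roll','pen','jig','jaw_face','push_bar','fence','carton_base_foot','carton_a_foot']:
        print(k,[(list(a),b) for a,b in find(p,c,k)])
E
```

```text
[[-9.50000e-01 -0.00000e+00  3.12000e-01  1.63505e+02]
 [-3.12000e-01  2.00000e-03 -9.50000e-01 -4.98460e+02]
 [-0.00000e+00 -1.00000e+00 -2.00000e-03  2.34050e+02]
 [ 0.00000e+00  0.00000e+00  0.00000e+00  1.00000e+00]] 0.0
scene [[-7.2000e-01 -4.5000e-01  5.2000e-01  2.0200e+00]
 [-6.9000e-01  4.9000e-01 -5.3000e-01  6.2168e+02]
 [-1.0000e-02 -7.5000e-01 -6.7000e-01  7.8457e+02]
 [ 0.0000e+00  0.0000e+00  0.0000e+00  1.0000e+00]] 448.3561288417404
carton_a [([np.float64(422.6), np.float64(-284.9), np.float64(42.7)], 0.67), ([np.float64(597.7), np.float64(-295.7), np.float64(42.7)], 0.59), ([np.float64(513.6), np.float64(88.9), np.float64(80.6)], 0.31)]
long_carton [([np.float64(581.1), np.float64(512.4), np.float64(34.8)], 0.82)]
white_carton [([np.float64(470.6), np.float64(377.4), np.float64(87.1)], 0.97)]
tape_roll [([np.float64(671.2), np.float64(292.0), np.float64(28.0)], 0.58)]
pen [([np.float64(329.0), np.float64(82.0), np.float64(13.8)], 0.75)]
jig [([np.float64(513.7), np.float64(91.5), np.float64(16.6)], 0.76), ([np.float64(580.7), np.float64(512.6), np.float64(34.3)], 0.
[... 1371 characters left out ...]
 np.float64(65.0)], 0.38)]
tape_roll [([np.float64(676.4), np.float64(323.5), np.float64(31.6)], 0.74)]
pen [([np.float64(335.8), np.float64(85.3), np.float64(8.5)], 0.84)]
jig [([np.float64(561.0), np.float64(105.7), np.float64(20.7)], 0.79)]
jaw_face [([np.float64(517.1), np.float64(105.9), np.float64(67.9)], 0.64), ([np.float64(493.6), np.float64(400.0), np.float64(65.2)], 0.43)]
push_bar [([np.float64(517.1), np.float64(103.1), np.float64(63.5)], 0.68)]
fence [([np.float64(553.7), np.float64(108.9), np.float64(21.8)], 0.88)]
carton_base_foot [([np.float64(606.3), np.float64(103.6), np.float64(53.6)], 0.67)]
carton_a_foot [([np.float64(438.3), np.float64(-264.3), np.float64(39.4)], 0.76)]
```

View pics/scene0.png

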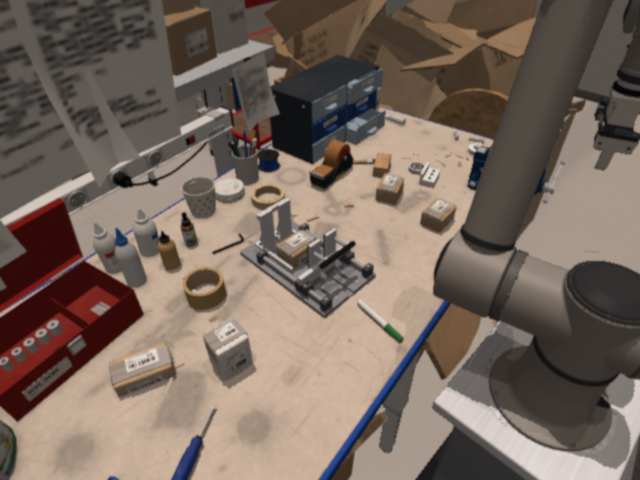

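View pics/side0.png

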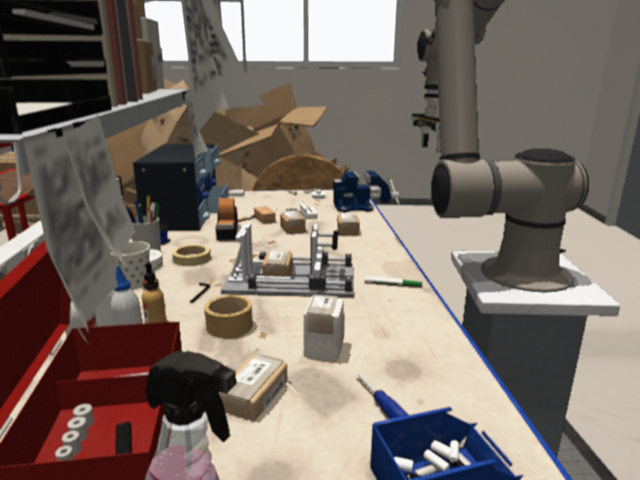

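The scene view shows the two matching cartons at about (390,187) and (438,214), the jig around (310,265) with the base carton in it, and the bystanders on the far side. The side view agrees. I'll move over the cartons to look with the wrist camera.

>>> arm_command(
  deltas=[
    [-0.045,-0.012,-0.01,0],
    [-0.045,-0.012,-0.01,0],
    [-0.045,-0.012,-0.01,0],
    [-0.045,-0.012,-0.01,0],
    [-0.045,-0.012,-0.01,0],
  ],
)

```text
time: 1.7
tool_pos: [363.2, -380.1, 295.4]
tcp_rot: [-1.57, 0.0, -2.825]
contact_force: [0.4, -0.2, -0.7]
grip_width: 91.9
```

>>> arm_command(
  deltas=[
    [-0.045,-0.012,-0.01,0],
    [-0.045,-0.012,-0.01,0],
    [-0.045,-0.012,-0.01,0],
    [0,0,0,0],
    [0,0,0,0],
  ],
)

```text
time: 2.2
tool_pos: [481.2, -310.1, 330.4]
tcp_rot: [-1.571, -0.001, -2.823]
contact_force: [-0.3, 0.6, -0.4]
grip_width: 91.9
```

Run:
```python
from h import *
T,o=pose(); print(T.round(3),o['time'])
p,c=cap('wrist','w1.png'); print(c.round(2), np.round(p['mount'],2))
for k in ['carton_a','carton_b_foot','jig']: print(k,find(p,c,k))
```

```text
[[-9.50000e-01 -1.00000e-03  3.14000e-01  4.81197e+02]
 [-3.14000e-01 -0.00000e+00 -9.50000e-01 -3.10079e+02]
 [ 1.00000e-03 -1.00000e+00  0.00000e+00  3.30449e+02]
 [ 0.00000e+00  0.00000e+00  0.00000e+00  1.00000e+00]] 2.2
[[ 3.1000e-01 -9.1000e-01 -2.7000e-01  5.5417e+02]
 [-9.5000e-01 -3.0000e-01 -9.0000e-02 -2.8471e+02]
 [ 0.0000e+00  2.8000e-01 -9.6000e-01  4.8024e+02]
 [ 0.0000e+00  0.0000e+00  0.0000e+00  1.0000e+00]] [[  -0.      0.96    0.28  -77.16]
 [   0.     -0.28    0.96 -149.83]
 [   1.      0.     -0.     -1.19]
 [   0.      0.      0.      1.  ]]
carton_a [(array([ 445.5, -304.8,   45.6]), 0.69), (array([ 609.8, -316.7,   45.4]), 0.56)]
carton_b_foot [(array([ 609.9, -320.6,   47.2]), 0.6)]
jig [(array([518.4,   4. ,  16.6]), 0.62)]
```

View pics/w1.png

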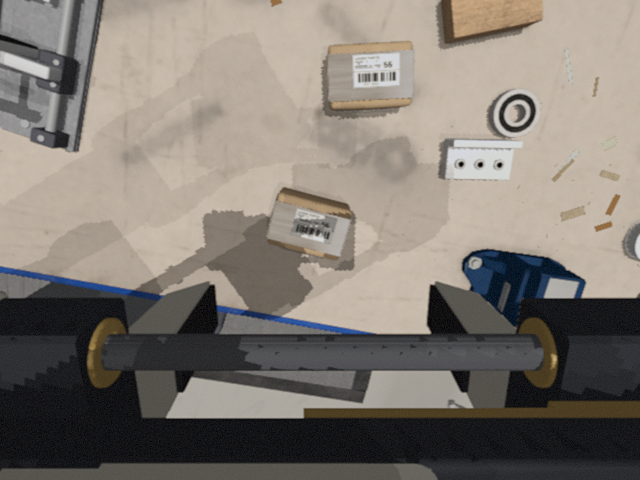

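Wrist view: near carton at (311,225), far carton at (370,76), jig corner upper left. I'll fit a box silhouette to the masks for each pose.

```bash
cat >> h.py <<'E'
from scipy.optimize import minimize
def box(q,dims,z0):
    a,b,h=dims; P=np.array([[sx*a/2,sy*b/2,z] for sx in(-1,1) for sy in(-1,1) for z in (0,h)])
    c,s=np.cos(q[2]),np.sin(q[2]); return np.c_[c*P[:,0]-s*P[:,1]+q[0], s*P[:,0]+c*P[:,1]+q[1], P[:,2]+z0]
def fitbox(p,c2w,mask,q0,dims=(64,87,45),z0=0):
    m=cv2.resize(mask.astype(np.uint8)*255,None,fx=2,fy=2)>127
    def cost(v):
        q=[v[0],v[1],v[2]/50]; hull=cv2.convexHull(proj(p,c2w,box(q,dims,z0)).astype(np.float32))
        im=np.zeros(m.shape,np.uint8); cv2.fillPoly(im,[np.round((hull*2+.5)*16).astype(np.int32)],1,shift=4)
        im=im>0; return 1-(im&m).sum()/max(1,(im|m).sum())
    best=min((minimize(cost,[q0[0],q0[1],y*50],method='Nelder-Mead',options=dict(initial_simplex=[[q0[0],q0[1],y*50],[q0[0]+15,q0[1],y*50],[q0[0],q0[1]+15,y*50],[q0[0],q0[1],y*50+15]],xatol=.05,fatol=1e-4)) for y in q0[2]),key=lambda r:r.fun)
    return np.round([best.x[0],best.x[1],best.x[2]/50,1-best.fun],3)
E
python3 - <<'E'
from h import *
p,c=cap('wrist')
for d in vision.regions_of(p,'carton_a'):
    m=d['mask']; v,u=np.nonzero(m); g=ray(p,c,[u.mean(),v.mean()],45)[0]
    print(d['confidence'],m.sum(),g, fitbox(p,c,m,[g[0],g[1],np.arange(-1.57,1.5,.5)]))
E
```

```text
0.94 4586 [ 442.85752819 -305.3268242    45.        ] [ 4.38035e+02 -3.06125e+02  5.80000e-02  9.45000e-01]
0.78 5516 [ 611.35623889 -317.31803567   45.        ] [ 6.10091e+02 -3.17893e+02  3.97000e-01  9.23000e-01]
```

>>> arm_command(
  deltas=[
    [0.02,0.04,-0.009,0],
    [0.02,0.04,-0.009,0],
    [0,0,0,-8.5],
    [0,0,0,-8.5],
    [0,0,0,-8.5],
  ],
)

```text
time: 3.0
tool_pos: [436.2, -306.6, 250.5]
tcp_rot: [-1.571, -0.0, -2.375]
contact_force: [0.3, -0.2, -0.3]
grip_width: 91.9
```

>>> arm_command(
  deltas=[
    [0,0,0,-8.5],
    [0,0,0,-8.5],
    [0,0,0,-8.5],
    [0,0,0,-8.5],
    [0,0,0,-8.5],
  ],
)

```text
time: 3.5
tool_pos: [436.5, -306.6, 250.8]
tcp_rot: [-1.571, -0.0, -1.633]
contact_force: [-1.0, -0.6, 0.8]
grip_width: 92.2
```

>>> arm_command(
  deltas=[
    [0,0,0,-7],
    [0,0,0,0],
  ],
)

```text
time: 3.7
tool_pos: [436.5, -306.6, 250.8]
tcp_rot: [-1.571, -0.0, -1.516]
contact_force: [0.3, 0.1, -0.5]
grip_width: 91.8
```

```bash
cat >> h.py <<'E'
def see(k,q0,dims=(64,87,45),z0=0,cam='wrist',save=None):
    p,c=cap(cam,save); out=[]
    for d in vision.regions_of(p,k):
        m=d['mask']; v,u=np.nonzero(m); g=ray(p,c,[u.mean(),v.mean()],z0+dims[2])[0]
        q=fitbox(p,c,m,[g[0],g[1],q0],dims,z0); out.append(q); print(k,round(d['confidence'],2),m.sum(),q)
    return p,c,out
def overlay(p,c,qs,name,dims=(64,87,45),z0=0):
    im=p['img'][:,:,::-1].copy()
    for q in qs:
        u=proj(p,c,box(q,dims,z0))
        for i,j in [(0,1),(2,3),(4,5),(6,7),(0,2),(0,4),(2,6),(4,6),(1,3),(1,5),(3,7),(5,7)]:
            cv2.line(im,tuple(int(x) for x in u[i]),tuple(int(x) for x in u[j]),(0,0,255) if i%2 else (255,0,0),1)
    cv2.imwrite('pics/'+name,im)
def rel(goal,yaw):
    "shift in tool axes (m) and twist (deg) to bring TCP to goal, tool x at world yaw"
    T,o=pose(); x=T[:3,0]; y=np.arctan2(x[1],x[0]); d=T[:3,:3].T@(np.array(goal)-T[:3,3])/1000
    print('delta',d.round(4),'twist',round(-np.degrees((yaw-y+np.pi)%(2*np.pi)-np.pi),2),'t',o['time'])
E
python3 - <<'E'
from h import *
T,o=pose(); print(T.round(3),o['time'],o['joint_positions'])
p,c,qs=see('carton_a',[0.06,.4])
overlay(p,c,qs,'ov1.png')
E
```

```text
[[ 5.50000e-02 -0.00000e+00  9.99000e-01  4.36547e+02]
 [-9.99000e-01 -0.00000e+00  5.50000e-02 -3.06553e+02]
 [ 0.00000e+00 -1.00000e+00 -0.00000e+00  2.50760e+02]
 [ 0.00000e+00  0.00000e+00  0.00000e+00  1.00000e+00]] 3.7 [-7.55891706e-01  3.45396840e-01  1.47369918e+00 -7.53247459e-05
  1.32243322e+00 -8.10629424e-01]
carton_a 0.89 7564 [ 6.09827e+02 -3.19757e+02  3.74000e-01  9.25000e-01]
carton_a 0.86 6657 [ 4.37228e+02 -3.08280e+02  6.30000e-02  9.47000e-01]
```

View pics/ov1.png

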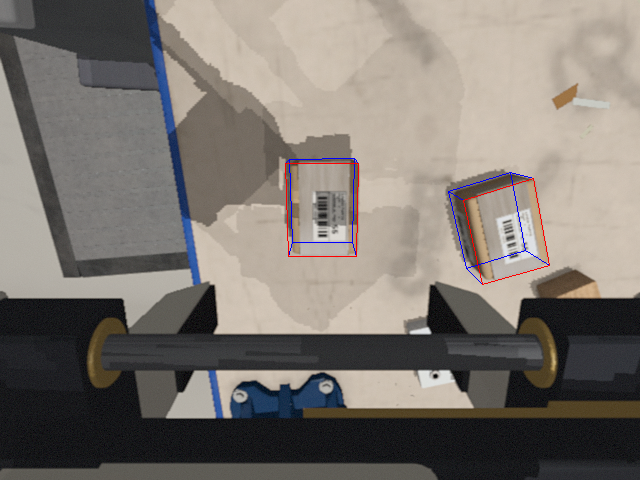

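Both boxes overlay well (near one at (322,205)). I'm grasping the near one.

>>> arm_command(
  deltas=[
    [0.001,0.045,0.001,0],
    [0,0.045,0,0],
    [0,0.045,0,0],
    [0,0.045,0,0],
    [0,0.03,0,0],
  ],
)

```text
time: 4.3
tool_pos: [436.9, -306.3, 37.9]
tcp_rot: [-1.573, 0.002, -1.519]
contact_force: [0.7, 0.8, -1.0]
grip_width: 91.9
```

>>> arm_command(
  deltas=[
    [0,0.02,0,-0.3],
    [0,0,0,0],
  ],
)

```text
time: 4.5
tool_pos: [436.6, -305.9, 18.1]
tcp_rot: [-1.575, 0.004, -1.513]
contact_force: [-0.3, -0.0, -0.6]
grip_width: 91.7
```

>>> arm_command(
  deltas=[
    [0,0,0,0],
    [0,0,0,0],
    [0,0,0,0],
    [0,0,0,0],
    [0,0,0,0],
  ],
  claw=255,
)

```text
time: 5.0
tool_pos: [438.6, -307.4, 21.7]
tcp_rot: [-1.57, -0.001, -1.511]
contact_force: [-0.2, -0.8, 5.9]
grip_width: 62.6
```

>>> arm_command(
  deltas=[
    [0,0,0,0],
    [0,0,0,0],
    [0,0,0,0],
  ],
)

```text
time: 5.3
tool_pos: [438.6, -307.4, 21.7]
tcp_rot: [-1.57, -0.001, -1.511]
contact_force: [-0.8, 0.1, 6.2]
grip_width: 62.7
```

>>> arm_command(
  deltas=[
    [0,-0.02,0,0],
    [0,-0.04,0,0],
    [0,-0.045,0,0],
    [0,-0.045,0,0],
    [-0.042,-0.016,0.015,0],
  ],
)

```text
time: 5.8
tool_pos: [451.7, -268.7, 191.3]
tcp_rot: [-1.565, -0.008, -1.516]
contact_force: [1.9, 0.2, -3.0]
grip_width: 62.8
```

>>> arm_command(
  deltas=[
    [-0.042,-0.016,0.015,0],
    [-0.042,-0.016,0.015,0],
    [-0.042,-0.016,0.015,0],
    [-0.042,-0.016,0.015,0],
    [-0.042,-0.016,0.015,0],
  ],
)

```text
time: 6.3
tool_pos: [512.6, -48.2, 267.2]
tcp_rot: [-1.571, 0.0, -1.511]
contact_force: [0.9, -0.4, -2.9]
grip_width: 62.3
```

>>> arm_command(
  deltas=[
    [-0.042,-0.016,0.015,0],
    [-0.042,-0.016,0.015,0],
    [-0.042,-0.016,0.015,0],
    [-0.042,-0.016,0.015,0],
    [0,0,0,0],
  ],
)

```text
time: 6.8
tool_pos: [563.5, 126.4, 332.1]
tcp_rot: [-1.567, 0.002, -1.505]
contact_force: [-0.0, -1.3, -2.5]
grip_width: 62.4
```

>>> arm_command(
  deltas=[
    [0,0,0,0],
  ],
)

```text
time: 6.9
tool_pos: [562.3, 122.1, 330.1]
tcp_rot: [-1.572, -0.001, -1.508]
contact_force: [0.2, 0.0, -3.1]
grip_width: 62.7
```

Run:
```python
from h import *
T,o=pose(); print(T.round(3),o['time'],np.round(o['joint_positions'],2),o['grip_width'])
p,c=cap('wrist','w2.png')
np.savez('w2.npz',c=c,K=p['camera_matrix'],img=p['img'])
for k in ['jig','fence','jaw_face','push_bar','carton_base']: print(k,find(p,c,k))
```

```text
[[ 6.20000e-02 -1.00000e-03  9.98000e-01  5.62291e+02]
 [-9.98000e-01 -1.00000e-03  6.20000e-02  1.22125e+02]
 [ 1.00000e-03 -1.00000e+00 -1.00000e-03  3.30125e+02]
 [ 0.00000e+00  0.00000e+00  0.00000e+00  1.00000e+00]] 6.9 [ 0.08  0.39  1.19 -0.    1.56  0.02] 62.69143221215233
jig [(array([604.6, 120.5,  16.9]), 0.92)]
fence [(array([603.5, 117.3,  10.8]), 0.68)]
jaw_face [(array([502.9, 123.8,  67.7]), 0.92)]
push_bar [(array([507.2, 123.2,  63. ]), 0.73)]
carton_base [(array([506.8, 123.9,  65.1]), 0.68)]
```

View pics/w2.png

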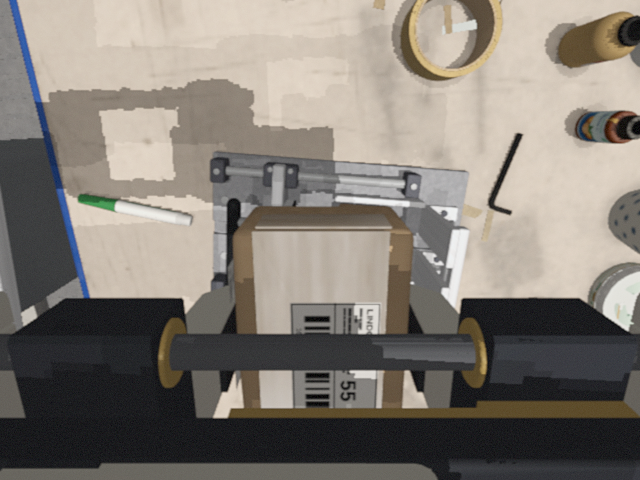

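The held carton (235–410, 205+) hides the jig, whose +y edge runs (215,155)–(465,172). I'll shift to -y to expose it.

>>> arm_command(
  deltas=[
    [0.04,0,0,0],
    [0.04,0,0,0],
    [0.04,0,0,0],
    [0,0,0,0],
    [0,0,0,0],
  ],
)

```text
time: 7.7
tool_pos: [569.7, 0.2, 330.6]
tcp_rot: [-1.571, 0.0, -1.514]
contact_force: [-0.1, 0.8, -2.0]
grip_width: 62.9
```

Run:
```python
from h import *
T,o=pose(); print(T.round(3),o['time'],np.round(o['joint_positions'],2),o['grip_width'])
p,c=cap('wrist','w3.png')
np.savez('w3.npz',c=c,K=p['camera_matrix'],img=p['img'])
for k in ['jig','fence','jaw_face','push_bar','carton_base']: print(k,find(p,c,k))
cv2.imwrite('pics/w3c.png',cv2.resize(p['img'][0:300,150:550,::-1],None,fx=2,fy=2,interpolation=cv2.INTER_CUBIC))
```

```text
[[ 5.70000e-02 -0.00000e+00  9.98000e-01  5.69659e+02]
 [-9.98000e-01  0.00000e+00  5.70000e-02  1.89000e-01]
 [-0.00000e+00 -1.00000e+00 -0.00000e+00  3.30581e+02]
 [ 0.00000e+00  0.00000e+00  0.00000e+00  1.00000e+00]] 7.7 [-0.13  0.38  1.21  0.    1.55 -0.19] 62.898337553691164
jig [(array([569.6,  26.3, 354.1]), 0.69), (array([562.7,  76.9,  14.3]), 0.65)]
fence [(array([563.4,  77.6,  11. ]), 0.9)]
jaw_face [(array([508.6,  76.3, 108.6]), 0.81)]
push_bar [(array([509.1,  76.2, 104.8]), 0.95), (array([565.4,  76.5,  13. ]), 0.33)]
carton_base [(array([611.7,  64.1,  59. ]), 0.77), (array([508.1,  72.2, 105.1]), 0.72)]
```

View pics/w3c.png

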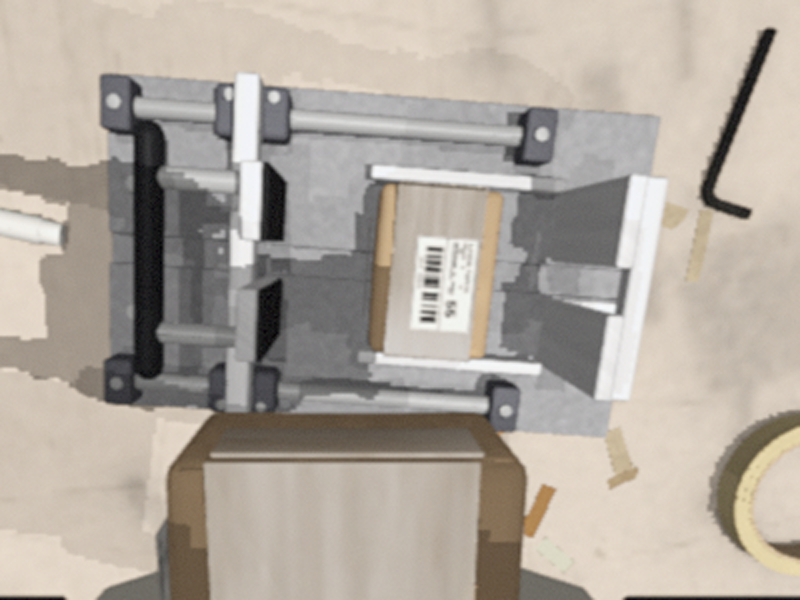

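The crop shows the jig, base carton (370–503, 183–357 in the crop), rails, fence and push bar. I'll solve the jig pose from marked points.

Run:
```python
from h import *
from scipy.optimize import least_squares
p,c=cap('wrist')
pts=[((-150,90,12),(107,73)),((150,90,12),(658,115)),((150,-90,12),(604,437)),
((100,48,128),(632,178)),((100,-48,128),(597,399)),((-5,46,28),(371,180)),((-5,-46,28),(372,354))]
P=np.array([a for a,b in pts],float); uv=np.array([b for a,b in pts])/2+[150,0]-.25
def f(q):
    co,s=np.cos(q[2]),np.sin(q[2]); X=np.c_[co*P[:,0]-s*P[:,1]+q[0],s*P[:,0]+co*P[:,1]+q[1],P[:,2]]
    return (proj(p,c,X)-uv).ravel()
r=least_squares(f,[560,80,0],loss='soft_l1'); print('jig',r.x.round(3)); print(r.fun.reshape(-1,2).round(1))
J=r.x
def tojig(w): co,s=np.cos(J[2]),np.sin(J[2]); d=np.array(w)[:2]-J[:2]; return np.round([co*d[0]+s*d[1],-s*d[0]+co*d[1]],1)
best=None
for d in vision.regions_of(p,'carton_base'):
    m=d['mask']; v,u=np.nonzero(m); g=ray(p,c,[u.mean(),v.mean()],57)[0]
    q=fitbox(p,c,m,[g[0],g[1],[0,J[2]]],z0=12); print(d['confidence'],q,'in jig',tojig(q),q[2]-J[2])
    if q[3]>.85 : best=q
# corner-based base carton
C=np.array([[383,183],[503,192],[487,357],[370,350]])/2+[150,0]-.25
W=ray(p,c,C,57); print('corners z57',W.round(1), W.mean(0).round(1), 'jig',[tojig(w) for w in W])
# push bar ends
B=ray(p,c,np.array([[148,123],[147,377]])/2+[150,0],105); print('bar',B.round(1),[tojig(b) for b in B])
im=p['img'][:,:,::-1].copy()
```

```text
jig [ 5.82547e+02  6.72050e+01 -5.00000e-03]
[[-0.4  0.9]
 [ 2.1  0.3]
 [ 2.3  0.6]
 [-0.  -2. ]
 [-0.6  1.2]
 [ 0.3 -0.3]
 [-6.4 -1.1]]
0.71 [4.78464e+02 1.05289e+02 2.80000e-02 1.70000e-01] in jig [-104.3   37.6] 0.03310879247417122
0.64 [6.12125e+02 6.51340e+01 2.00000e-03 9.42000e-01] in jig [29.6 -1.9] 0.007108792474171218
corners z57 [[582.8 109.8  57. ]
 [643.3 109.2  57. ]
 [644.6  26.5  57. ]
 [582.2  26.3  57. ]] [613.2  68.   57. ] jig [array([ 0.1, 42.6]), array([60.5, 42.4]), array([ 62.2, -40.4]), array([ -0.1, -40.9])]
bar [[477.1 124.4 105. ]
 [475.8  13.  105. ]] [array([-105.7,   56.6]), array([-106.5,  -54.8])]
```

Run:
```python
from h import *
p=vision.capture('wrist'); M=np.array(p['mount'])
im=p['img'][:,:,::-1]
def ry(uv,y):
    d=M[:3,:3]@np.linalg.inv(p['camera_matrix'])@np.r_[uv,1.]; o=M[:3,3]; return (o+d*(y-o[1])/d[1]).round(1)
for y in (-23,-24,-26): print('top',ry([321,230],y),'L',ry([252.5,231],y),'R',ry([390,231],y))
for y in (19,21,22): print('bot',ry([321,207.5],y),'L',ry([257,207],y),'R',ry([391,207],y))
g=im[:, 300:340].astype(int).mean((1,2)); print(g[195:240].round())
cv2.imwrite('pics/held.png',cv2.resize(im[190:300,210:430],None,fx=3.5,fy=3.5,interpolation=cv2.INTER_CUBIC))
rel([612.7,66.8+0,330],-np.pi/2-0.003)
```

```text
top [-43.4 -23.   -0.1] L [-43.  -23.  -22.8] R [-43.  -23.   22.7]
top [-43.6 -24.   -0.1] L [-43.3 -24.  -22.6] R [-43.3 -24.   22.5]
top [-44.2 -26.   -0.1] L [-43.8 -26.  -22.3] R [-43.8 -26.   22.1]
bot [-42.   19.   -0.2] L [-42.2  19.  -27.9] R [-42.2  19.   30.1]
bot [-41.6  21.   -0.2] L [-41.8  21.  -28.2] R [-41.8  21.   30.4]
bot [-41.3  22.   -0.2] L [-41.6  22.  -28.4] R [-41.6  22.   30.6]
[ 98. 116. 147. 174. 182. 180. 171. 163. 159. 161. 159. 128.  86.  74.
  76.  76.  78.  78.  78.  79.  81.  83.  86.  86.  86.  88.  89.  90.
  94.  99. 109. 140. 168. 151.  97.  97. 148. 180. 183. 181. 181. 181.
 181. 181. 181.]
delta [-0.062   0.0007  0.0468] twist 3.68 t 8.15
```

View pics/held.png

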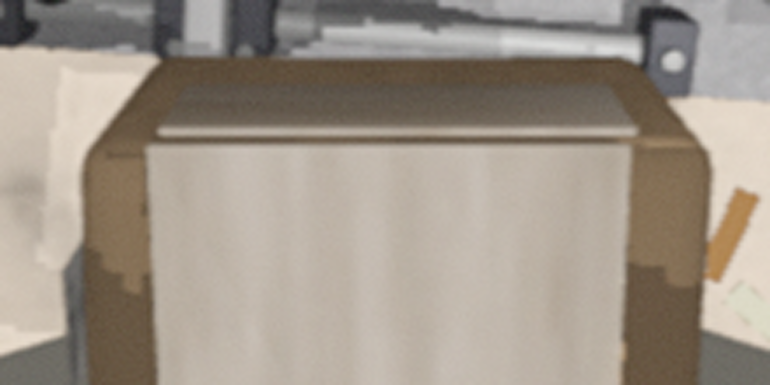

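The held carton's end face lies at tool x ≈ -43, so it is centred in the grip. Moving over the base carton and partway down.

>>> arm_command(
  deltas=[
    [-0.031,0,0.0234,0],
    [-0.031,0,0.0234,3.7],
    [0,0.04,0,0],
    [0,0.04,0,0],
    [0,0.04,0,0],
  ],
)

```text
time: 8.65
tool_pos: [612.8, 66.9, 209.3]
tcp_rot: [-1.57, -0.0, -1.574]
contact_force: [0.7, -0.4, -2.1]
grip_width: 62.8
```

>>> arm_command(
  deltas=[
    [0,0.04,0,0],
    [0,0.03,0,0],
    [0,0.02,0,0],
    [0,0,0,0],
    [0,0,0,0],
  ],
)

```text
time: 9.15
tool_pos: [613.2, 66.4, 121.2]
tcp_rot: [-1.57, -0.0, -1.575]
contact_force: [0.8, -0.0, -2.2]
grip_width: 62.8
```

Run:
```python
from h import *
T,o=pose(); print(T.round(3),o['grip_width'],np.round(o['joint_positions'],2))
rel([612.7,66.9,80],-np.pi/2-0.003)
ims=[cap(n)[0]['img'][:,:,::-1] for n in ('side','scene')]
cv2.imwrite('pics/s2.png',np.hstack([cv2.resize(ims[0][200:310,210:370],(400,275),interpolation=cv2.INTER_CUBIC),cv2.resize(ims[1][180:310,230:390],(400,275),interpolation=cv2.INTER_CUBIC)]))
```

```text
[[-4.00000e-03  0.00000e+00  1.00000e+00  6.13190e+02]
 [-1.00000e+00 -0.00000e+00 -4.00000e-03  6.63690e+01]
 [ 0.00000e+00 -1.00000e+00  0.00000e+00  1.21213e+02]
 [ 0.00000e+00  0.00000e+00  0.00000e+00  1.00000e+00]] 62.767708101834295 [-0.02  0.61  1.41 -0.    1.12 -0.01]
delta [-0.0005  0.0412 -0.0005] twist -0.06 t 9.15
```

View pics/s2.png

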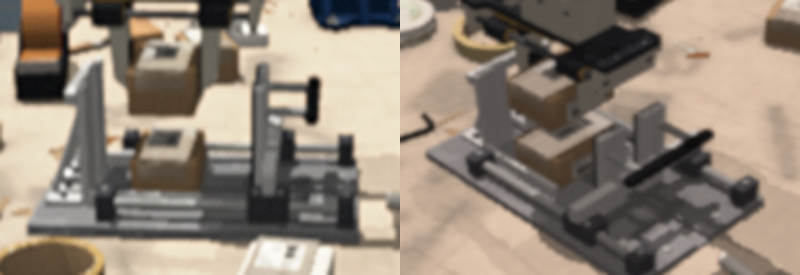

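Side view shows the held carton directly above the base one. Lowering gently.

>>> arm_command(
  deltas=[
    [0,0.012,0,0],
    [0,0.012,0,0],
    [0,0.008,0,0],
    [0,0.004,0,0],
    [0,0,0,0],
  ],
)

```text
time: 9.75
tool_pos: [612.4, 66.1, 83.7]
tcp_rot: [-1.572, -0.0, -1.575]
contact_force: [0.4, 0.1, -2.0]
grip_width: 62.5
```

>>> arm_command(
  deltas=[
    [0,0.001,0,0],
    [0,0.001,0,0],
    [0,0.001,0,0],
    [0,0,0,0],
  ],
)

```text
time: 10.15
tool_pos: [612.9, 66.2, 81.8]
tcp_rot: [-1.571, -0.0, -1.575]
contact_force: [1.3, -0.1, -2.1]
grip_width: 62.8
```

>>> arm_command(
  deltas=[
    [0,0.001,0,0],
    [0,0.001,0,0],
    [0,0,0,0],
  ],
)

```text
time: 10.45
tool_pos: [612.7, 66.2, 79.5]
tcp_rot: [-1.571, -0.0, -1.575]
contact_force: [-0.3, -0.2, -2.8]
grip_width: 62.4
```

>>> arm_command(
  deltas=[
    [0,0.001,0,0],
    [0,0,0,0],
  ],
)

```text
time: 10.65
tool_pos: [612.9, 66.2, 79.0]
tcp_rot: [-1.57, -0.0, -1.575]
contact_force: [-1.4, 0.4, 1.3]
grip_width: 62.6
```

>>> arm_command(
  deltas=[
    [0,0.0005,0,0],
    [0,0,0,0],
  ],
)

```text
time: 10.85
tool_pos: [612.9, 66.2, 79.0]
tcp_rot: [-1.57, -0.0, -1.575]
contact_force: [-2.4, -0.2, 4.9]
grip_width: 62.7
```

>>> arm_command(
  deltas=[
    [0,0,0,0],
    [0,0,0,0],
    [0,0,0,0],
    [0,0,0,0],
  ],
  claw=45,
)

```text
time: 11.25
tool_pos: [612.9, 66.1, 78.0]
tcp_rot: [-1.571, -0.0, -1.575]
contact_force: [-0.0, -0.4, -0.5]
grip_width: 75.5
```

>>> arm_command(
  deltas=[
    [0,-0.01,0,0],
    [0,-0.03,0,0],
    [0,-0.045,0,0],
    [0,-0.045,0,0],
    [0,-0.045,0,0],
  ],
)

```text
time: 11.75
tool_pos: [612.5, 66.2, 255.8]
tcp_rot: [-1.57, -0.0, -1.575]
contact_force: [0.1, 0.8, 0.9]
grip_width: 75.9
```

>>> arm_command(
  deltas=[
    [0.03,-0.035,0,0],
    [0.04,-0.025,0,0],
    [0.03,-0.015,0,0],
    [0,0,0,0],
    [0,0,0,0],
  ],
  claw=0,
)

```text
time: 12.25
tool_pos: [612.3, -34.2, 328.8]
tcp_rot: [-1.57, 0.0, -1.577]
contact_force: [0.3, 0.6, -0.6]
grip_width: 91.9
```

Run:
```python
from h import *
T,o=pose(); print(T[:3,3].round(1),o['time'])
p,c=cap('wrist')
qs=[]
for d in vision.regions_of(p,'carton_base'):
    m=d['mask']; v,u=np.nonzero(m); g=ray(p,c,[u.mean(),v.mean()],102)[0]
    q=fitbox(p,c,m,[g[0],g[1],[0]],z0=58); print(d['confidence'],m.sum(),q)
    # stacked silhouette
    q2=fitbox(p,c,m,[g[0],g[1],[0]],dims=(64,87,91),z0=12); print('stack',q2)
overlay(p,c,[[613,66.3,-.004]],'st1.png',dims=(63.5,87,45),z0=58)
im=cv2.imread('pics/st1.png'); cv2.imwrite('pics/st1.png',cv2.resize(im[0:300,150:550],None,fx=2,fy=2,interpolation=cv2.INTER_CUBIC))
```

```text
[612.3 -34.2 328.8] 12.25
```

View pics/st1.png

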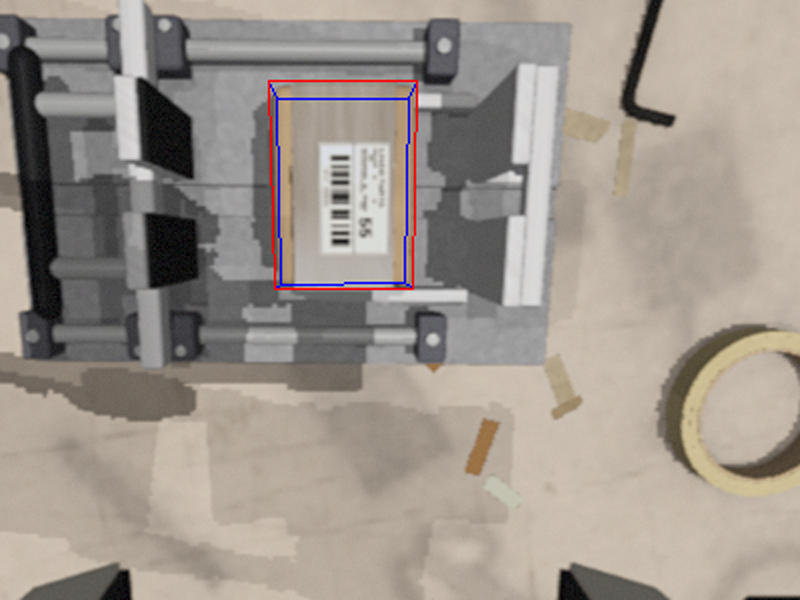

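The first carton sits square on the base (crop 275–413, 85–288), with the overlay within about 1 mm. I'll compute where it sits laterally against the jig, plus the move to the second carton.

Run:
```python
from h import *
p,c=cap('wrist')
def w(u,v,z): return ray(p,c,np.array([u,v])/2+[150,0]-.25,z)[0].round(1)[:2]
print('rail -y inner',w(430,291,28)); print('fence top',w(519,65,128),w(506,303,128))
print('base corners',w(570,24,12),w(547,362,12))
print('carton top',w(275,86,102),w(412,86,102),w(410,288,102),w(280,288,102))
rel([610,-319,330],-np.pi/2+.38)
```

```text
rail -y inner [659.3  19.1]
fence top [681.9 112.3] [681.7  19.7]
base corners [730.4 153.9] [730.5 -22.5]
carton top [582.7 109.6] [641.6 109.4] [642.4  24.8] [582.6  25. ]
delta [ 0.2863 -0.0026 -0.0012] twist -21.95 t 12.4
```

>>> arm_command(
  deltas=[
    [0.048,0.012,0,0],
    [0.048,0.012,0,0],
    [0.048,0.012,0,0],
    [0.048,0.012,0,0],
    [0.048,0.012,0,0],
  ],
)

```text
time: 12.9
tool_pos: [611.4, -274.2, 267.1]
tcp_rot: [-1.572, 0.001, -1.573]
contact_force: [1.0, 0.1, 0.5]
grip_width: 91.9
```

>>> arm_command(
  deltas=[
    [0.046,0.012,-0.001,0],
    [0,0,0,-7.4],
    [0,0,0,-7.3],
    [0,0,0,-7.3],
    [0,0,0,0],
  ],
)

```text
time: 13.4
tool_pos: [610.4, -318.7, 255.4]
tcp_rot: [-1.572, 0.001, -1.189]
contact_force: [0.5, 0.7, -0.1]
grip_width: 91.8
```

Run:
```python
from h import *
p,c,qs=see('carton_a',[.38,.3])
overlay(p,c,qs[:1],'ov2.png')
im=cv2.imread('pics/ov2.png')[80:320,160:480]; cv2.imwrite('pics/ov2.png',cv2.resize(im,None,fx=2.4,fy=2.4,interpolation=cv2.INTER_CUBIC))
q=qs[0]; rel([q[0],q[1],20],q[2]-np.pi/2)
```

```text
carton_a 0.86 6503 [ 6.10398e+02 -3.19650e+02  3.81000e-01  9.50000e-01]
delta [ 9.000e-04  2.358e-01 -2.000e-04] twist -0.2 t 13.5
```

View pics/ov2.png

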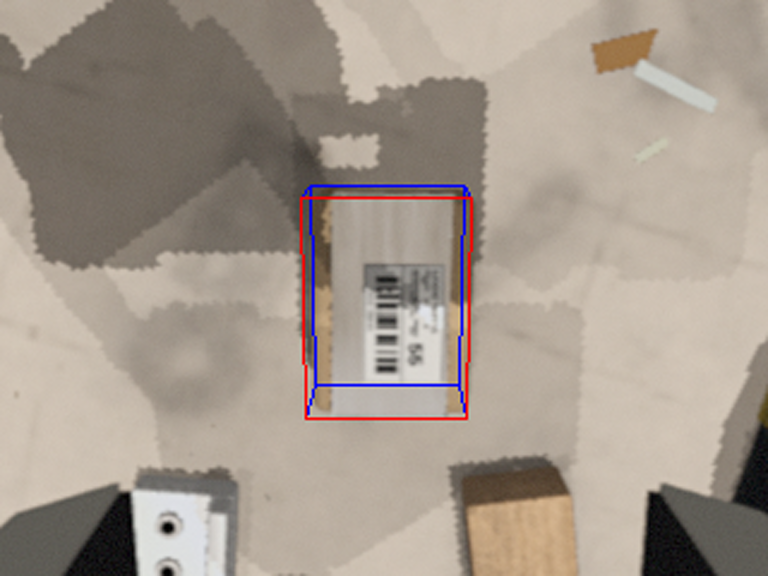

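The fit matches the second carton; the blocks at the bottom stay clear of the fingers. Grasping.

>>> arm_command(
  deltas=[
    [0.001,0.045,0,0],
    [0,0.045,0,0],
    [0,0.045,0,0],
    [0,0.045,0,0],
    [0,0.035,0,0],
  ],
)

```text
time: 14.0
tool_pos: [609.7, -319.4, 38.2]
tcp_rot: [-1.572, 0.002, -1.194]
contact_force: [-0.1, 0.6, -0.4]
grip_width: 91.8
```

>>> arm_command(
  deltas=[
    [0,0.02,0,0],
    [0,0,0,0],
  ],
)

```text
time: 14.2
tool_pos: [608.6, -318.9, 17.2]
tcp_rot: [-1.575, 0.006, -1.193]
contact_force: [-0.8, 0.6, 0.2]
grip_width: 91.6
```

>>> arm_command(
  deltas=[
    [0,0,0,0],
    [0,0,0,0],
    [0,0,0,0],
    [0,0,0,0],
    [0,0,0,0],
  ],
  claw=255,
)

```text
time: 14.7
tool_pos: [611.2, -321.1, 22.6]
tcp_rot: [-1.569, -0.002, -1.191]
contact_force: [0.1, 0.9, 4.2]
grip_width: 62.6
```

>>> arm_command(
  deltas=[
    [0,0,0,0],
    [0,0,0,0],
    [0,0,0,0],
  ],
)

```text
time: 15.0
tool_pos: [611.2, -321.1, 22.6]
tcp_rot: [-1.569, -0.002, -1.191]
contact_force: [0.0, -0.1, 6.2]
grip_width: 62.7
```

>>> arm_command(
  deltas=[
    [0,-0.02,0,0],
    [0,-0.04,0,0],
    [0,-0.045,0,7.3],
    [0,-0.045,0,7.3],
    [0,-0.045,0,7.2],
  ],
)

```text
time: 15.5
tool_pos: [609.9, -320.5, 217.3]
tcp_rot: [-1.572, 0.001, -1.577]
contact_force: [0.4, -0.3, -2.4]
grip_width: 62.3
```

>>> arm_command(
  deltas=[
    [-0.045,-0.01,0,0],
    [-0.045,-0.01,0,0],
    [-0.045,-0.01,0,0],
    [-0.045,-0.01,0,0],
    [-0.045,-0.01,0,0],
  ],
)

```text
time: 16.0
tool_pos: [610.0, -94.0, 266.0]
tcp_rot: [-1.572, 0.0, -1.572]
contact_force: [0.7, 0.8, -2.0]
grip_width: 62.7
```

>>> arm_command(
  deltas=[
    [-0.045,-0.01,0,0],
    [-0.045,0,0,0],
    [0,0,0,0],
    [0,0,0,0],
  ],
)

```text
time: 16.4
tool_pos: [610.4, -4.8, 275.7]
tcp_rot: [-1.572, -0.001, -1.569]
contact_force: [-0.4, -1.1, -3.1]
grip_width: 62.7
```

Run:
```python
from h import *
T,o=pose(); print(T[:3,3].round(1),o['time'],o['grip_width'])
p=vision.capture('wrist'); M=np.array(p['mount'])
g=p['img'][:,300:340].astype(int).mean((1,2)); print(g[195:240].round())
def ry(uv,y):
    d=M[:3,:3]@np.linalg.inv(p['camera_matrix'])@np.r_[uv,1.]; q=M[:3,3]; return (q+d*(y-q[1])/d[1]).round(1)
for v in range(222,240,3): print(v,ry([321,v],-24))
cv2.imwrite('pics/h2.png',cv2.resize(p['img'][60:360,140:540,::-1],None,fx=2,fy=2,interpolation=cv2.INTER_CUBIC))
rel([612.7,66,110],-np.pi/2-.005)
```

```text
[610.4  -4.8 275.7] 16.4 62.745479856950546
[ 84.  83.  84.  92.  98.  98.  84.  77.  77.  78.  78.  78.  80.  80.
  83.  85.  86.  87.  88.  89.  91.  94.  99. 112. 144. 169. 148.  93.
 101. 158. 181. 183. 182. 181. 181. 181. 181. 181. 181. 181. 181. 181.
 181. 181. 181.]
222 [-46.3 -24.   -0.2]
225 [-45.3 -24.   -0.2]
228 [-44.3 -24.   -0.2]
231 [-43.3 -24.   -0.2]
234 [-42.3 -24.   -0.2]
237 [-41.2 -24.   -0.2]
delta [-0.0721  0.1656  0.0024] twist 0.27 t 16.45
```

View pics/h2.png

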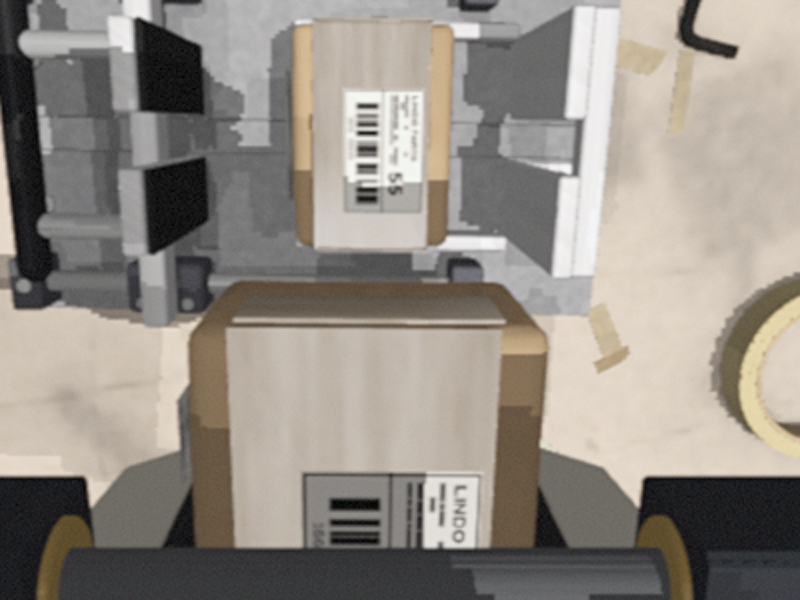

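The stack is square in the jig, and this carton is held about 2.3 mm further toward +y than the first, so I correct for that.

>>> arm_command(
  deltas=[
    [-0.035,0,0.0024,0.3],
    [-0.035,0.02,0,0],
    [0,0.04,0,0],
    [0,0.04,0,0],
    [0,0.02,0,0],
  ],
)

```text
time: 16.95
tool_pos: [611.5, 62.6, 151.9]
tcp_rot: [-1.577, -0.001, -1.579]
contact_force: [-0.2, -0.2, -1.9]
grip_width: 62.6
```

>>> arm_command(
  deltas=[
    [0,0.012,0,0],
    [0,0.008,0,0],
    [0,0.005,0,0],
    [0,0,0,0],
    [0,0,0,0],
  ],
)

```text
time: 17.45
tool_pos: [614.0, 64.1, 132.3]
tcp_rot: [-1.569, -0.0, -1.577]
contact_force: [0.2, -0.4, -1.9]
grip_width: 62.7
```

Run:
```python
from h import *
T,o=pose(); print(T.round(3),o['contact_force'])
rel([612.7,64,125],-np.pi/2-.005)
```

```text
[[-6.00000e-03  2.00000e-03  1.00000e+00  6.14047e+02]
 [-1.00000e+00 -0.00000e+00 -6.00000e-03  6.40570e+01]
 [ 0.00000e+00 -1.00000e+00  2.00000e-03  1.32251e+02]
 [ 0.00000e+00  0.00000e+00  0.00000e+00  1.00000e+00]] [ 0.17142812 -0.35293114 -1.92781673]
delta [ 0.0001  0.0072 -0.0014] twist -0.08 t 17.45
```

>>> arm_command(
  deltas=[
    [0,0.002,-0.001,0],
    [0,0.002,0,0],
    [0,0.001,0,0],
    [0,0,0,0],
  ],
)

```text
time: 17.85
tool_pos: [612.3, 64.3, 126.1]
tcp_rot: [-1.571, -0.0, -1.577]
contact_force: [-0.9, -0.1, -2.1]
grip_width: 62.3
```

>>> arm_command(
  deltas=[
    [0,0.001,0,0],
    [0,0,0,0],
    [0,0,0,0],
  ],
)

```text
time: 18.15
tool_pos: [612.6, 64.3, 125.3]
tcp_rot: [-1.57, -0.0, -1.577]
contact_force: [-0.4, -0.4, -1.5]
grip_width: 62.6
```

>>> arm_command(
  deltas=[
    [0,0.001,0,0],
    [0,0,0,0],
    [0,0,0,0],
  ],
)

```text
time: 18.45
tool_pos: [612.6, 64.3, 125.2]
tcp_rot: [-1.57, -0.0, -1.577]
contact_force: [-2.9, 0.3, 6.0]
grip_width: 62.6
```

Contact is made, so I release and retreat upward.

>>> arm_command(
  deltas=[
    [0,0,0,0],
    [0,0,0,0],
    [0,0,0,0],
    [0,0,0,0],
  ],
  claw=45,
)

```text
time: 18.85
tool_pos: [612.5, 64.2, 124.0]
tcp_rot: [-1.571, -0.0, -1.577]
contact_force: [-0.6, 0.1, 0.4]
grip_width: 75.9
```

>>> arm_command(
  deltas=[
    [0,-0.01,0,0],
    [0,-0.03,0,0],
    [0,-0.045,0,0],
    [0,-0.045,0,0],
    [0,-0.045,0,0],
  ],
)

```text
time: 19.35
tool_pos: [612.1, 64.3, 301.9]
tcp_rot: [-1.57, -0.0, -1.577]
contact_force: [2.1, 0.6, -0.9]
grip_width: 75.7
```

>>> arm_command(
  deltas=[
    [0.03,-0.03,0,0],
    [0.04,0,0,0],
    [0.03,0,0,0],
    [0,0,0,0],
    [0,0,0,0],
  ],
)

```text
time: 19.85
tool_pos: [611.7, -36.2, 329.7]
tcp_rot: [-1.57, 0.0, -1.578]
contact_force: [-0.1, -0.5, 0.5]
grip_width: 75.6
```

Run:
```python
from h import *
T,o=pose(); print(T[:3,3].round(1),o['time'])
p,c=cap('wrist'); s,cs=cap('side')
ov=p['img'][0:330,150:550,::-1]
a=cv2.resize(ov,(400,330)); b=cv2.resize(s['img'][205:304,215:335,::-1],(400,330),interpolation=cv2.INTER_CUBIC)
cv2.imwrite('pics/st2.png',np.hstack([a,b]))
rel([450,66,270],0)
```

```text
[611.7 -36.2 329.7] 19.85
delta [-0.1     0.0595 -0.1623] twist -90.31 t 19.95
```

View pics/st2.png

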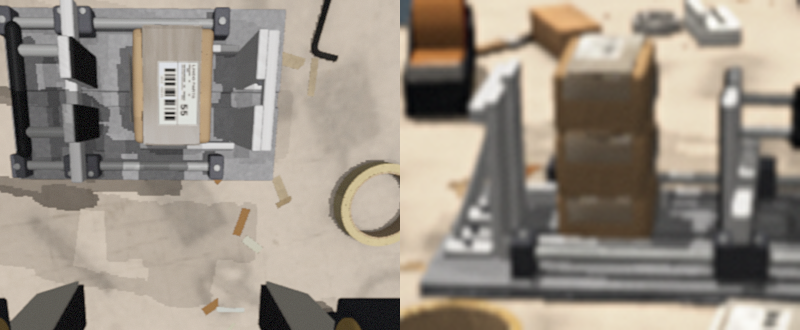

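The three cartons stand as a square column (side crop 560–655, wrist crop 133–211). That uses up my 12 views, so numbers only from here. Next I go behind the push bar with the gripper closed and turned 90°.

>>> arm_command(
  deltas=[
    [-0.0205,0,-0.0365,0],
    [-0.0205,0,-0.0365,0],
    [-0.0205,0,-0.0365,0],
    [-0.0205,0,-0.0365,0],
    [-0.0205,0,-0.0365,0],
  ],
  claw=255,
)

```text
time: 20.45
tool_pos: [428.1, 69.6, 329.3]
tcp_rot: [-1.57, 0.0, -1.575]
contact_force: [0.8, 0.0, 0.4]
grip_width: 40.1
```

>>> arm_command(
  deltas=[
    [0,0,0,-8.3],
    [0,0,0,-8.3],
    [0,0,0,-8.3],
    [0,0,0,-8.3],
    [0,0,0,-8.3],
  ],
)

```text
time: 20.95
tool_pos: [429.6, 69.0, 329.5]
tcp_rot: [-1.57, -0.0, -0.845]
contact_force: [-0.2, 0.1, -0.7]
grip_width: 1.7
```

>>> arm_command(
  deltas=[
    [0,0,0,-8.3],
    [0,0,0,-8.3],
    [0,0,0,-8.3],
    [0,0,0,-8.3],
    [0,0,0,-8.3],
  ],
)

```text
time: 21.45
tool_pos: [429.7, 69.0, 329.4]
tcp_rot: [-1.571, -0.0, -0.12]
contact_force: [-0.4, -0.3, 0.4]
grip_width: 0.2
```

>>> arm_command(
  deltas=[
    [0,0,0,-7.3],
    [0,0,0,0],
    [0,0,0,0],
  ],
)

```text
time: 21.75
tool_pos: [429.8, 68.6, 329.4]
tcp_rot: [-1.571, -0.0, -0.003]
contact_force: [-0.1, 0.5, 0.2]
grip_width: 0.4
```

Run:
```python
from h import *
T,o=pose(); print(T.round(3),o['grip_width'],np.round(o['joint_positions'],2))
rel([435,66,97],-.005)
p,c=cap('wrist'); s,cs=cap('scene')
for a,b in((p,c),(s,cs)):
    for k in ('push_bar','carton_base','jaw_face'): print(k,find(a,b,k))
```

```text
[[ 1.00000e+00  0.00000e+00  3.00000e-03  4.29800e+02]
 [-3.00000e-03  0.00000e+00  1.00000e+00  6.85890e+01]
 [ 0.00000e+00 -1.00000e+00  0.00000e+00  3.29369e+02]
 [ 0.00000e+00  0.00000e+00  0.00000e+00  1.00000e+00]] 0.3648491576482204 [-0.02  0.11  1.57  0.    1.46 -1.59]
delta [ 0.0051  0.2324 -0.0026] twist 0.12 t 21.75
push_bar [(array([504.8,  63.5,  65.1]), 0.83)]
carton_base []
jaw_face [(array([507.4,  65.9,  66. ]), 0.64)]
push_bar [(array([513.9,  83.5,  80.4]), 0.94), (array([510.9, 100. ,  18. ]), 0.33)]
carton_base [(array([578.4, 104.4,  37.7]), 0.84)]
jaw_face [(array([513.1,  85.2,  78.4]), 0.9), (array([579.7, 106.5,  36.7]), 0.42)]
```

>>> arm_command(
  deltas=[
    [0,0.045,-0.002,0],
    [0,0.045,0,0],
    [0,0.045,0,0],
    [0,0.045,0,0],
    [0,0.035,0,0],
  ],
)

```text
time: 22.65
tool_pos: [429.1, 65.8, 112.1]
tcp_rot: [-1.571, 0.001, -0.001]
contact_force: [0.5, 0.1, 0.7]
grip_width: 0.3
```

>>> arm_command(
  deltas=[
    [0,0.017,0,0],
    [0,0,0,0],
    [0.006,0,0,0],
    [0.006,0,0,0],
    [0,0,0,0],
  ],
)

```text
time: 23.15
tool_pos: [444.1, 65.8, 98.5]
tcp_rot: [-1.571, -0.004, -0.001]
contact_force: [0.2, 0.3, 0.8]
grip_width: 0.3
```

>>> arm_command(
  deltas=[
    [0.004,0,0,0],
    [0.004,0,0,0],
    [0.004,0,0,0],
    [0.004,0,0,0],
  ],
)

```text
time: 23.55
tool_pos: [458.4, 65.8, 97.3]
tcp_rot: [-1.571, -0.0, -0.001]
contact_force: [-0.1, -0.4, -0.2]
grip_width: 0.3
```

>>> arm_command(
  deltas=[
    [0.004,0,0,0],
    [0.004,0,0,0],
  ],
)

```text
time: 23.75
tool_pos: [465.6, 65.8, 97.0]
tcp_rot: [-1.571, 0.002, -0.001]
contact_force: [-2.0, -0.5, 2.5]
grip_width: 0.8
```

>>> arm_command(
  deltas=[
    [0.004,0,0,0],
    [0.004,0,0,0],
    [0.004,0,0,0],
    [0.004,0,0,0],
    [0.004,0,0,0],
  ],
)

```text
time: 24.25
tool_pos: [486.2, 65.6, 97.1]
tcp_rot: [-1.571, 0.0, -0.001]
contact_force: [-2.6, -1.7, 0.3]
grip_width: 0.2
```

>>> arm_command(
  deltas=[
    [0.004,0,0,0],
    [0.004,0,0,0],
    [0.004,0,0,0],
    [0.003,0,0,0],
    [0.003,0,0,0],
  ],
)

```text
time: 24.75
tool_pos: [504.1, 65.8, 97.1]
tcp_rot: [-1.571, 0.0, -0.001]
contact_force: [-2.0, -1.7, -0.3]
grip_width: 0.7
```

>>> arm_command(
  deltas=[
    [0.002,0,0,0],
    [0.002,0,0,0],
    [0.002,0,0,0],
    [0.002,0,0,0],
    [0.002,0,0,0],
  ],
)

```text
time: 25.25
tool_pos: [512.7, 65.7, 97.1]
tcp_rot: [-1.571, 0.003, -0.001]
contact_force: [-7.6, -2.7, 2.7]
grip_width: 0.4
```

>>> arm_command(
  deltas=[
    [0.002,0,0,0],
    [0.002,0,0,0],
    [0.002,0,0,0],
    [0.002,0,0,0],
    [0.002,0,0,0],
  ],
)

```text
time: 25.75
tool_pos: [522.7, 65.6, 97.1]
tcp_rot: [-1.571, 0.003, -0.001]
contact_force: [-7.2, -4.1, 2.5]
grip_width: 0.3
```

>>> arm_command(
  deltas=[
    [0.002,0,0,0],
    [0.002,0,0,0],
    [0.002,0,0,0],
    [0.002,0,0,0],
    [0.002,0,0,0],
  ],
)

```text
time: 26.25
tool_pos: [532.8, 65.5, 97.1]
tcp_rot: [-1.571, 0.003, -0.001]
contact_force: [-6.9, -3.7, 2.3]
grip_width: 0.5
```

>>> arm_command(
  deltas=[
    [0.002,0,0,0],
    [0.002,0,0,0],
    [0.002,0,0,0],
    [0.001,0,0,0],
    [0.001,0,0,0],
  ],
)

```text
time: 26.75
tool_pos: [540.8, 65.4, 97.1]
tcp_rot: [-1.572, 0.003, -0.001]
contact_force: [-7.3, -3.8, 2.2]
grip_width: 0.6
```

>>> arm_command(
  deltas=[
    [0.001,0,0,0],
    [0.001,0,0,0],
    [0.001,0,0,0],
    [0,0,0,0],
  ],
)

```text
time: 27.15
tool_pos: [544.0, 65.3, 97.1]
tcp_rot: [-1.572, 0.003, -0.001]
contact_force: [-6.1, -4.7, 2.7]
grip_width: 0.5
```

>>> arm_command(
  deltas=[
    [0.001,0,0,0],
    [0.001,0,0,0],
    [0,0,0,0],
  ],
)

```text
time: 27.45
tool_pos: [545.7, 65.3, 97.1]
tcp_rot: [-1.572, 0.003, -0.001]
contact_force: [-6.7, -4.2, 2.4]
grip_width: 0.5
```

>>> arm_command(
  deltas=[
    [0.001,0,0,0],
    [0.001,0,0,0],
    [0,0,0,0],
  ],
)

```text
time: 27.75
tool_pos: [546.0, 65.3, 97.0]
tcp_rot: [-1.572, 0.007, -0.001]
contact_force: [-13.2, -4.0, 7.6]
grip_width: 0.7
```

>>> arm_command(
  deltas=[
    [0.001,0,0,0],
    [0.001,0,0,0],
    [0,0,0,0],
  ],
)

```text
time: 28.05
tool_pos: [546.1, 65.3, 97.1]
tcp_rot: [-1.572, 0.011, -0.001]
contact_force: [-20.3, -4.9, 13.1]
grip_width: 0.2
```

>>> arm_command(
  deltas=[
    [0.001,0,0,0],
    [0,0,0,0],
  ],
)

```text
time: 28.25
tool_pos: [546.1, 65.3, 97.0]
tcp_rot: [-1.572, 0.013, -0.0]
contact_force: [-23.3, -5.0, 15.2]
grip_width: 0.3
```

Stalled firmly against the fence at 23 N. Backing off, then checking from above.

>>> arm_command(
  deltas=[
    [-0.003,0,0,0],
    [-0.004,0,0,0],
    [-0.01,0,0,0],
    [-0.02,0,0,0],
    [-0.01,0,0,0],
  ],
)

```text
time: 28.75
tool_pos: [503.8, 66.1, 97.3]
tcp_rot: [-1.571, -0.0, -0.001]
contact_force: [0.0, 0.1, -0.2]
grip_width: 0.4
```

>>> arm_command(
  deltas=[
    [0,-0.04,0,0],
    [0,-0.045,0,0],
    [0,-0.045,0,0],
    [0,-0.045,0,0],
    [0,-0.045,0,0],
  ],
)

```text
time: 29.25
tool_pos: [504.8, 66.0, 319.5]
tcp_rot: [-1.571, -0.002, -0.001]
contact_force: [1.1, -0.6, -0.2]
grip_width: 0.1
```

>>> arm_command(
  deltas=[
    [0.025,-0.02,0,0],
    [0.025,-0.01,0,0],
    [0.02,0,0,0],
    [0,0,0,0],
    [0,0,0,0],
  ],
)

```text
time: 29.75
tool_pos: [574.6, 65.9, 346.6]
tcp_rot: [-1.571, 0.001, -0.001]
contact_force: [-0.2, -0.3, -0.3]
grip_width: 0.4
```

Run:
```python
from h import *
T,o=pose(); print(T[:3,3].round(1),o['time'],np.round(o['contact_force'],1))
p,c=cap('wrist'); 
for k in ('carton_base','carton_a'):
  for d in vision.regions_of(p,k):
    m=d['mask']; v,u=np.nonzero(m); g=ray(p,c,[u.mean(),v.mean()],148)[0]
    print(k,d['confidence'],m.sum(),'top',fitbox(p,c,m,[g[0],g[1],[0]],z0=103),'col',fitbox(p,c,m,[g[0],g[1],[0]],dims=(64,87,136),z0=12))
# edge profile: brightness along world x on z=148 & fence at 128 plane
for k in ('jaw_face','push_bar','fence'): print(k,find(p,c,k))
# hypothesised column at fence: jig (582.5,67), yaw -.005 -> image coordinates
print(proj(p,c,[[682,67+48,128],[682,67-48,128],[682-64,110,148],[682-64,24,148],[682,110,148],[682,24,148],[682-63-55,67,112]]).round(0))
g=p['img'].astype(int).mean(2)
for y in (40,95):
    xs=np.arange(560,721,4); uv=proj(p,c,np.c_[xs,np.full(len(xs),y),np.full(len(xs),148)])
    print(y,[(int(x),tuple(int(t) for t in p['img'][int(b),int(a)])) for x,(a,b) in zip(xs,uv) if 0<=a<640 and 0<=b<480])
```

```text
[574.6  65.9 346.6] 29.75 [-0.2 -0.3 -0.3]
carton_base 0.16 6257 top [ 5.83056e+02  7.21710e+01 -1.45000e-01  5.09000e-01] col [5.83501e+02 5.75440e+01 1.65000e-01 4.63000e-01]
carton_a 0.68 3562 top [ 6.5063e+02  6.5389e+01 -6.2000e-02  5.0200e-01] col [ 6.28908e+02  6.64820e+01 -3.30000e-02  4.15000e-01]
carton_a 0.49 221 top [6.33854e+02 4.64210e+01 1.58000e-01 3.10000e-02] col [5.62905e+02 6.91930e+01 1.09600e+00 3.00000e-02]
jaw_face [(array([595.6,  65.9, 106.5]), 0.92), (array([616.1,  64.4,  42.2]), 0.72)]
push_bar [(array([594.5,  65.4, 102.5]), 0.64)]
fence [(array([540.7,  66.1,  12.9]), 0.69), (array([390.3,  74.2,  11.5]), 0.66)]
[[369. 309.]
 [275. 309.]
 [368. 256.]
 [275. 256.]
 [366. 318.]
 [277. 319.]
 [322. 192.]]
40 [(560, (29, 30, 32)), (564, (110, 110, 108)), (568, (115, 115, 113)), (572, (113, 113, 112)), (576, (119, 117, 119)), (580, (121, 121, 120)), (584, (125, 126, 125)), (588, (120, 120, 119)), (592, (95, 94, 94)), (596, (102, 102, 102)), (600, (106, 106, 107)), (604, (215, 213, 214)), (608, (210, 210, 209)), (612, (53, 43, 32)), (616, (94, 78, 57)), (620,
[... 795 characters left out ...]
1, 91, 91)), (600, (106, 105, 104)), (604, (214, 212, 211)), (608, (213, 212, 212)), (612, (27, 25, 24)), (616, (91, 75, 58)), (620, (149, 125, 98)), (624, (198, 172, 136)), (628, (135, 120, 100)), (632, (183, 172, 158)), (636, (187, 177, 166)), (640, (187, 178, 167)), (644, (186, 177, 164)), (648, (191, 182, 170)), (652, (141, 135, 126)), (656, (110, 105, 98)), (660, (89, 88, 82)), (664, (27, 27, 33)), (668, (20, 19, 25)), (672, (29, 27, 31)), (676, (26, 29, 32)), (680, (20, 25, 27)), (684, (21, 26, 29)), (688, (21, 24, 25)), (692, (23, 22, 28)), (696, (21, 24, 26)), (700, (19, 18, 20)), (704, (29, 25, 32)), (708, (30, 32, 32)), (712, (36, 35, 39)), (716, (32, 32, 36)), (720, (33, 35, 35))]
```

Run:
```python
from h import *
s,cs=cap('side')
for d in vision.regions_of(s,'carton_base'):
    m=d['mask']; print(d['confidence'],m.sum())
    v,u=np.nonzero(m)
    if m.sum()>300: print(fitbox(s,cs,m,[650,67,[0]],dims=(64,87,136),z0=12))
# colour profile on the +y end face plane y=110.5 at each height
def rp(x,z): return proj(s,cs,[[x,110.5,z]])[0]
b=s['img'].astype(int)
for z in (140,125,112,95,80,68,50,36):
    row=[]
    for x in range(600,700,4):
        u,v=rp(x,z); r=cv2.getRectSubPix(s['img'],(1,1),(float(u),float(v)))[0,0].astype(int); row.append(int(r[0]-r[2]))
    print(z,row)
for k in ('white_carton','long_carton','tape_roll','pen'): print(k,find(s,cs,k)[:1])
rel([574.6,-60,346],-np.pi/2)
```

```text
0.57 253
140 [3, 4, 6, 11, 29, 36, 39, 32, 24, 25, 25, 25, 26, 26, 25, 25, 24, 23, 28, 39, 14, 2, 12, 26, 18]
125 [3, 2, 3, 3, 5, 29, 37, 36, 37, 36, 36, 37, 38, 37, 38, 37, 35, 38, 37, 38, 18, 4, 5, 5, 7]
112 [4, 3, 2, 2, 4, 28, 32, 36, 35, 36, 35, 35, 35, 36, 36, 35, 35, 36, 35, 36, 17, 3, 6, 15, 19]
95 [1, 3, 3, 2, 6, 34, 40, 32, 24, 25, 25, 26, 26, 26, 26, 25, 25, 23, 28, 39, 20, 2, 2, 18, 38]
80 [2, 3, 2, 3, 5, 29, 35, 36, 35, 36, 36, 37, 39, 37, 36, 38, 36, 37, 38, 37, 19, 3, 3, 2, 8]
68 [6, 3, 2, 3, 2, 24, 33, 35, 36, 35, 36, 35, 35, 37, 36, 36, 37, 36, 36, 36, 18, 5, 7, 8, 2]
50 [5, 6, 7, 4, 4, 30, 38, 30, 24, 25, 25, 25, 25, 25, 25, 25, 23, 23, 27, 38, 19, 2, 3, 1, 4]
36 [3, 3, 3, 2, 0, 13, 31, 36, 34, 34, 33, 35, 36, 36, 33, 28, 26, 26, 31, 35, 17, 3, 4, 4, 2]
white_carton [(array([496.6, 400.5,  64.9]), 0.65)]
long_carton [(array([591.7, 525.3,  35.2]), 0.78)]
tape_roll [(array([677.3, 322.2,  30.9]), 0.71)]
pen [(array([340.1,  86.5,  10.1]), 0.89)]
delta [-0.0002  0.0013 -0.1258] twist 89.96 t 30.35
```

```bash
python3 -c "
from h import *
print(job.close_job())"
```

```text
the job is handed in; nothing more can be done
None
```

The bundle is made up. I set both matching cartons on the base carton one by one, lowering each in 0.5–2 mm steps until a 5–6 N contact before letting go. I then pushed the jaw closed from behind the push bar until it stalled at about 23 N. The arm backed off to about 345 mm above the bench, and I handed the job in at about 30 s.

**Checks that passed**
- **Column:** in the side camera, all three cartons span x of about 618–680 mm at every height checked. The fence face is at about 682 mm.
- **Squareness:** the wrist camera shows the top carton's rear edge at about 616–618 mm at both places I measured along its length.
- **Bystanders:** the white carton, long carton, tape roll and pen read within 5 mm of their starting positions, about the detectors' accuracy.

**Weaker points**
- **Ends flush:** I only confirmed this to about 1–2 mm, from the placing measurements. I did not measure it again after closing.
- **Jaw travel:** the arm's motion puts it between 81 and 88 mm, against the expected 87 mm. I could not read it more closely.
- **Failed check:** the trained detector's box fits on the closed column were poor, so I used pixel profiles instead.

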